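# Set the dip pot in its chill sleeve and cover it

## Task

Get the chilled dip ready on the tasting table: lower the small tapered steel pot upright into the white chill sleeve until it only just rests in the taper, gently and without pushing it down, so that it does not jam and can be lifted out again later, and let go of it. Then put the knobbed steel lid squarely on the pot, also gently, and let go. Leave the sleeve standing about where it is and do not disturb the other things on the table.

Things in the scene. Friction and masses are not known exactly. Their poses are not given: they have to be found in the camera images.
- pot_mid (a point): Steel pot, open on top, round, tapered, standing on its narrow end: 110 mm tall, 37 mm across the foot, 62 mm across the rim, wall 2.5 mm, 0.15 kg. Point: its centre, on the axis, 55 mm above the foot; z points to the rim. Can be gripped from above across the outside, e.g. 14 mm below the rim, where it is 59 mm across. (The straight, wider beaker is another thing.)
- sleeve_mouth (a point): White thick-walled chill sleeve, loose, 0.45 kg, 90 mm tall, foot 76 mm and top 82 mm across. Point: centre of its mouth; z up. The mouth is 52 mm across inside and narrows at the pot's own taper. The just resting pot touches the wall all round, its centre about 12 mm below the mouth, rim 43 mm above it, foot 11 mm off the inner floor. There is no stop: pushed deeper, it jams.
- lid_mid (a point): Steel lid, knob up, 50 mm tall, 0.09 kg: plug 48 to 51 mm across, 9 mm high, goes inside the pot's rim (57 mm inside); then a plate 72 mm across, 4 mm thick, which rests on the rim; a stem; a black knob 22 mm across, 24 to 50 mm above the bottom. Point: on the axis, 25 mm above the bottom; z to the knob. With the lid on, the point is 71 mm above pot_mid.
- boat_a: Bystander: pale wooden serving boat, pointed at both ends, about 135 mm long, 55 mm wide, 34 mm high. Origin under its middle; x along its length.
- boat_b: Bystander: a second wooden serving boat of the same size. Origin under its middle; x along its length.
- beaker: Bystander: straight-sided open steel beaker, 68 mm across and 105 mm tall, too wide for the sleeve. Origin under its middle.
- bowl: Bystander: dark brown bowl, 110 mm across and 50 mm high. Origin under its middle.
- bottle: Bystander: clear bottle with a white cap, 52 mm across and 170 mm tall. Origin under its middle.
Not all that is in view belongs to the job. Leave any pink or red look-alike of the part that bears sleeve_mouth alone. Leave any yellow look-alike of the part that bears pot_mid alone.

How it is judged:
By the outcome, as a careful person would: the job done as asked, in the order asked, and still so for the second after the job is handed in, with the robot touching nothing.
It also fails if it takes over 72 s, if anything falls off the work surface, if the arm or the gripper's body presses on something with over 40 N, if the wrist force passes 120 N, or if a joint passes its speed limit or range.

## Robot

A 7-joint arm with a two-finger parallel gripper is mounted at the origin on the work surface. World frame = base frame: x ahead of the robot, y to its left, z up, the work surface at z = 0. Lengths are in m, angles in rad, forces in N, time in s.
With the tool pointing down it reaches from about 0.425 to 0.875 m from the base axis. Payload 4.7 kg.
Tool frame: the origin (TCP) lies between the finger pads; the fingertips stand 14 mm ahead of it and the grasp point (between the pads) lies 5 mm behind it; z points along the fingers, y is the line along which they close (so a half turn about z gives the same grasp; the last joint's range is limited). The gripper opens to 85 mm and grips with 20 to 120 N. Pads are 22 mm wide; open, the fingers measure 114 mm over their backs; the gripper's body (76 mm by 85 mm) begins 54 mm behind the grasp point. The pads swing forward as they close: fully open they stand 13 mm farther back than shut.
Start: joints at [-1.114, 0.321, -0.07, 1.45, 0.023, 1.371, -0.057], TCP at [0.279, 0.587, 0.209] pointing down, gripper open.
Joint ranges: [-2.86, 2.86], [-0.3, 2.09], [-1.38, 1.24], [0.06, 2.45], [-1.56, 4.7], [0.09, 2.05], [-2.69, 2.69]. Speed limits (rad/s): [2.57, 2.57, 3.14, 3.14, 3.14, 3.14, 3.14].

## Interface

Orientations are given as a unit quaternion [x, y, z, w].
In Python, from bench import ctrl gives the robot as it stands. Calls block until the motion is done:
- ctrl.move_pose(position, orientation): joint-space move of the TCP to a pose.
- ctrl.move_linear(position, rotation=None, feed=0.15): straight line of the TCP; rotation=None keeps the orientation; feed is the mean speed in m/s.
- ctrl.move_j(angles): joint-space move.
- ctrl.move_gripper(opening, squeeze=None): opening from 0.0 (shut) to 1.0 (fully open); squeeze is the grip in N (None keeps the last); returns when the fingers have stopped.
- ctrl.pause(seconds).
- ctrl.inverse_kinematics(position, orientation): joint angles nearest the present ones, or None.
- ctrl.read_camera(name): name is "scene" or "top" or "wrist"; returns a dict with "image" (480x640x3 uint8, red, green, blue), "fx", "fy", "cx", "cy" (pixels), "R" (3x3) and "t" (3): a world point X has camera coordinates R X + t. Camera axes: x right, y down, z forward; pixel columns grow to the right and rows downward; lengths in m; the calibration is good to about 2 mm. A picture is of the moment at which its call begins. There is no depth.
A pose or a line that the arm cannot do raises ctrl.Unreachable and nothing moves.
- ctrl.job_done(): hands the job in; it is judged then, once.
Readings, each from a call of its own:
- ctrl.get_clock(): time.
- ctrl.get_joints(): joint angles.
- ctrl.get_joint_vel(): joint speeds.
- ctrl.get_joint_efforts(): joint torques, N m.
- ctrl.get_tool_pos(): TCP position.
- ctrl.get_eef_rot(): TCP orientation.
- ctrl.get_wrist_force(): force on the tool from outside, world axes, zero at the start.
- ctrl.get_moment(): the same for the moment, N m.
- ctrl.get_width(): opening from 0.0 (shut) to 1.0 (fully open).
- ctrl.get_grip_force(): force on a finger pad.
Only numpy, scipy, OpenCV 4.12 (cv2) and the standard library are available. Lean on these libraries where they do the work, as an engineer would, in place of code of your own. Each camera call takes 0.05 s, during which the arm holds its last target. There are 200 camera calls.

## Working session

There is one attempt and no reset: what is moved stays moved. The work goes in short steps, each a Python script; the robot and the scene stay as the last script left them, time stands still between calls to the robot, and variables do not carry over. Pictures are saved under pics/ and viewed, at most 10 in all, crops included, and the job is handed in when it is done.

```bash
mkdir -p pics; ls; python3 - <<'E'
from bench import ctrl
import cv2,pickle,numpy as np
d={}
for n in("scene","top"):
    c=ctrl.read_camera(n);d[n]=c;cv2.imwrite(f"pics/{n}1.png",c["image"][:,:,::-1])
    print(n,c["fx"],c["cx"],c["cy"],np.round(c["R"],3).tolist(),np.round(c["t"],3), -np.array(c["R"]).T@c["t"])
pickle.dump(d,open("cams.pkl","wb"))
print(ctrl.get_clock(),ctrl.get_eef_rot(),ctrl.get_wrist_force())
E
```

```text
pics
scene 551.0728735155919 321.5813989418103 241.3333984218169 [[-0.551, 0.834, 0.009], [0.714, 0.477, -0.513], [-0.432, -0.276, -0.858]] [ 0.32  -0.325  1.227] [0.93860107 0.22730429 0.88402995]
top 449.82075612354845 321.64706565296785 245.1851542760532 [[-0.023, -1.0, 0.003], [-0.994, 0.023, -0.105], [0.105, -0.005, -0.995]] [-0.045  0.559  0.858] [ 0.46552131 -0.05323119  0.91145189]
0.1 [ 2.19567538e-01  9.75596890e-01 -8.80996194e-04 -1.66199773e-04] [ 0.57769585 -0.18133742  0.653624  ]
```

View pics/scene1.png

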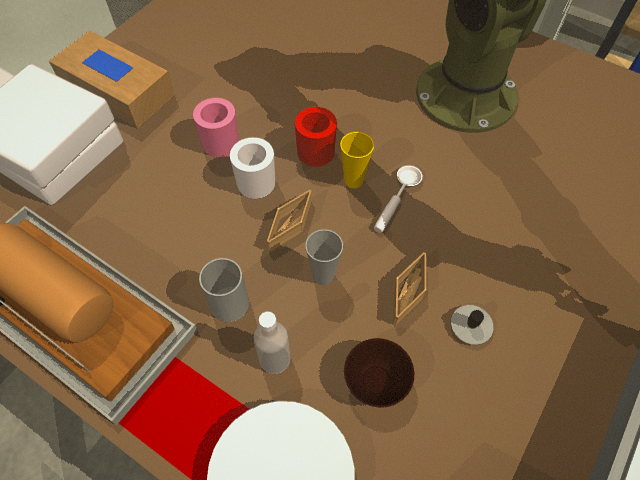

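View pics/top1.png

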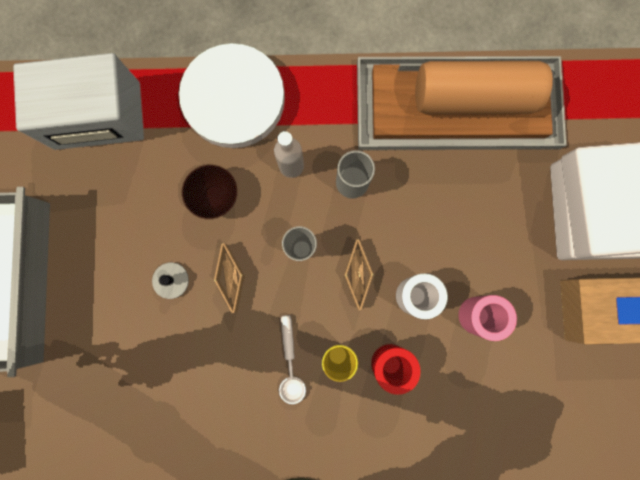

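The pot candidates (top view) are the grey tapered one at (299,243), the yellow one at (340,363) and the straight grey beaker at (355,175). The pot is the tapered grey one at (299,243). The sleeve candidates are white (422,296), pink (488,318) and red (396,369), and it is the white one. The lid is at (170,281). I'll confirm these in one enlarged crop.

```bash
python3 - <<'E'
import cv2,pickle,numpy as np
d=pickle.load(open("cams.pkl","rb"))
rows=[]
for n,cs in(("top",[(299,243),(422,296),(170,281)]),("scene",[(324,255),(252,165),(472,324)])):
    r=[]
    for u,v in cs:
        p=d[n]["image"][v-33:v+33,u-33:u+33,::-1]
        p=cv2.resize(p,None,fx=4,fy=4,interpolation=cv2.INTER_CUBIC)
        for k in range(-30,33,10):
            q=int((k+33)*4+2); L=12 if k else 264
            cv2.line(p,(q,0),(q,L if k else 12),(0,255,255),1);cv2.line(p,(0,q),(12,q),(0,255,255),1)
        r.append(p)
    rows.append(np.hstack(r))
cv2.imwrite("pics/crop1.png",np.vstack(rows))
E
```

```text
(no output)
```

View pics/crop1.png

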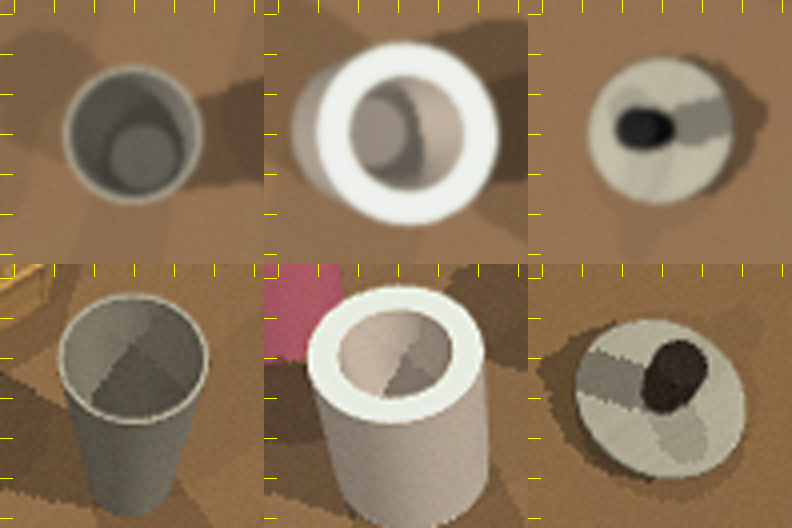

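The crop confirms all three: a tapered grey pot with a narrow foot, a white sleeve, and a lid with its knob up. Next I triangulate them and check against the known heights.

```bash
cat > h.py <<'E'
import numpy as np,cv2
def K(c): return np.array([[c["fx"],0,c["cx"]],[0,c["fy"],c["cy"]],[0,0,1.]])
def onz(c,uv,z):
    R=np.array(c["R"]);C=-R.T@c["t"];d=R.T@np.linalg.inv(K(c))@[uv[0],uv[1],1]
    return C+d*(z-C[2])/d[2]
def proj(c,X):
    p=(np.array(c["R"])@np.atleast_2d(X).T).T+c["t"];p=p@K(c).T;return p[:,:2]/p[:,2:]
def tri(c1,u1,c2,u2):
    P=[K(c)@np.c_[np.array(c["R"]),np.array(c["t"])] for c in(c1,c2)]
    X=cv2.triangulatePoints(P[0],P[1],np.array(u1,float),np.array(u2,float)).ravel();return X[:3]/X[3]
def circ(c,o,r):
    a=np.linspace(0,2*np.pi,72,endpoint=False);return proj(c,np.array(o)+r*np.c_[np.cos(a),np.sin(a),0*a])
def down(yaw):  # tool z down, tool y axis at world angle yaw (mod pi)
    from scipy.spatial.transform import Rotation as Ro
    y=np.array([np.cos(yaw),np.sin(yaw),0]);z=np.array([0,0,-1.]);return Ro.from_matrix(np.c_[np.cross(y,z),y,z]).as_quat()
E
python3 - <<'E'
import pickle;from h import *
d=pickle.load(open("cams.pkl","rb"));T,S=d["top"],d["scene"]
for n,a,b,z,r in(("pot",(299,243.1),(324,245.4),.11,.031),("sleeve",(424.4,296),(251.6,154.3),.09,.041),("lid",(169.6,280.1),(471.8,324.5),.013,.036)):
    A,B=onz(T,a,z),onz(S,b,z);print(n,tri(T,a,S,b).round(4),A.round(4),B.round(4))
    o=(A+B)/2
    for c,u in((T,a),(S,b)):
        q=circ(c,o,r);print("  size pred",np.ptp(q,0).round(1),"bbox c",((q.max(0)+q.min(0))/2).round(1),"meas",u)
for n,a,b in(("boat_a",(359,273),(290,220)),("boat_b",(229,278),(411,287)),("beaker",(355,170),(221,277)),("bottle",(285,138),(267,320)),("bowl",(210,190),(380,370)),("bowl yellowpot",(340,360),(357,146))):
    print(n,tri(T,a,S,b).round(3))
E
```

```text
pot [ 0.5536 -0.0154  0.1095] [ 0.5545 -0.0169  0.11  ] [ 0.5533 -0.0142  0.11  ]
  size pred [34.6 34.4] bbox c [298.3 243.5] meas (299, 243.1)
  size pred [38.  32.8] bbox c [323.1 245.6] meas (324, 245.4)
sleeve [ 0.4541 -0.2409  0.0887] [ 0.4549 -0.2418  0.09  ] [ 0.4545 -0.2393  0.09  ]
  size pred [45.1 45.4] bbox c [423.7 296.2] meas (424.4, 296)
  size pred [44.4 34.4] bbox c [250.9 154.4] meas (251.6, 154.3)
lid [0.4962 0.248  0.0125] [0.497  0.2463 0.013 ] [0.4957 0.2489 0.013 ]
  size pred [36.2 36.3] bbox c [168.9 280.5] meas (169.6, 280.1)
  size pred [42.8 39.8] bbox c [471.  324.8] meas (471.8, 324.5)
boat_a [ 0.5   -0.127  0.022]
boat_b [0.497 0.129 0.022]
beaker [ 0.689 -0.122  0.101]
bottle [0.728 0.003 0.168]
bowl [0.666 0.16  0.055]
bowl yellowpot [ 0.346 -0.081  0.111]
```

Triangulated heights (0.1095, 0.0887, 0.0125) and rim sizes match the given ones, so all three stand upright. I'll go look from close by with the wrist camera, first over the sleeve and then over the pot.

```bash
python3 - <<'E'
import pickle;from h import *;from bench import ctrl
P=dict(sleeve=(.4547,-.2405,.09,.041,.026),pot=(.5539,-.0156,.11,.031,.0285));d={};im=[]
for n in P:
    x,y,z,r,r2=P[n]
    ctrl.move_pose([x,y,.28],down(0));c=ctrl.read_camera("wrist");d[n]=c
    I=c["image"][:,:,::-1].copy();q=circ(c,(x,y,z),r);print(n,ctrl.get_clock(),q.min(0),q.max(0),(-np.array(c["R"]).T@c["t"]).round(3))
    for R in(r,r2): cv2.polylines(I,[circ(c,(x,y,z),R).round().astype(int)],True,(0,255,0),1)
    im.append(cv2.resize(I,(400,300)))
    o=((q.max(0)+q.min(0))/2).astype(int);m=int(np.ptp(q,0).max()*.65);I=cv2.copyMakeBorder(I,200,200,200,200,cv2.BORDER_CONSTANT)
    u,v=o+200;im.append(cv2.resize(I[v-m:v+m,u-m:u+m],(300,300)))
    print(" crop origin",o-m,"scale",300/(2*m))
cv2.imwrite("pics/w1.png",np.vstack([np.hstack(im[:2]),np.hstack(im[2:])]));pickle.dump(d,open("w.pkl","wb"))
print(ctrl.get_wrist_force(),ctrl.get_joints())
E
```

```text
sleeve 3.1333 [286.67449926 177.32195642] [364.97719841 254.46086695] [ 0.457 -0.171  0.445]
 crop origin [275 165] scale 3.0
pot 4.15 [295.17533758 185.78043362] [357.84837319 247.4735439 ] [0.555 0.05  0.445]
 crop origin [286 176] scale 3.75
[ 0.04234021 -1.65026927  0.46744109] [-0.57309468  0.08980903  0.60274846  1.6007292  -0.05036536  1.46653189
  0.02908924]
```

View pics/w1.png

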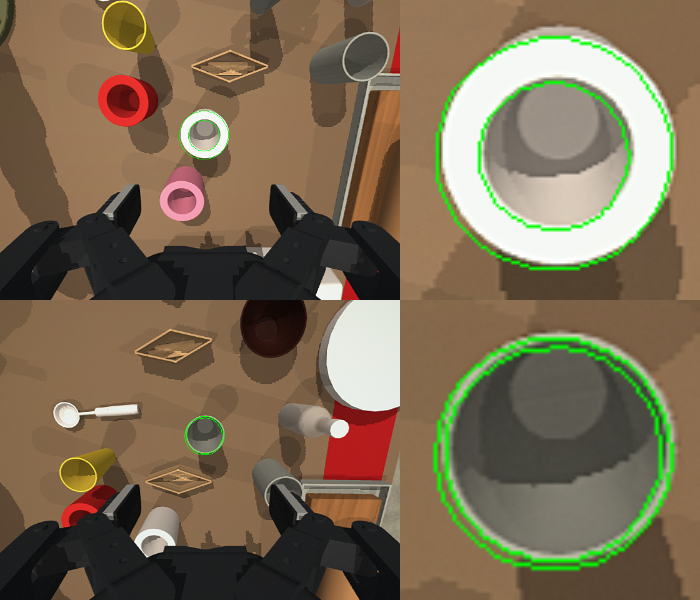

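Wrist views: both rings sit about 1 px (x) and 1.5 px (up, +y) off the predictions, equally for the pot and the sleeve. The relative position is therefore good to about 0.5 mm, and I split the common bias. Grasp and lift next.

```bash
cat >> h.py <<'E'
from bench import ctrl
def F(n=8):
    a=[]
    for _ in range(n): ctrl.pause(.01);a.append(ctrl.get_wrist_force())
    return np.mean(a,0)
E
python3 - <<'E'
from h import *
x,y=.5543,-.0149
print("F0",F(20))
ctrl.move_linear([x,y,.12],feed=.15);ctrl.move_linear([x,y,.089],feed=.06)
print("F",F());ctrl.move_gripper(0.0,30);print("w",ctrl.get_width()*85,ctrl.get_grip_force(),F())
ctrl.move_linear([x,y,.12],feed=.06);print("lift",F(20),ctrl.get_width()*85)
ctrl.move_linear([x,y,.28],feed=.2)
X,Y=.4551,-.2398
ctrl.move_linear([X,Y,.28],feed=.2);ctrl.pause(.3)
print(ctrl.get_tool_pos(),F(20),ctrl.get_width()*85,ctrl.get_clock())
ims=[]
for n in("scene","wrist"):
    c=ctrl.read_camera(n);ims.append(c["image"][:,:,::-1])
cv2.imwrite("pics/h1.png",np.hstack([ims[0][40:340,120:520],cv2.resize(ims[1],(400,300))]))
E
```

```text
F0 [ 0.02392579 -0.19753613  0.15742248]
F [-0.09955476  0.05439509  0.19472286]
w -0.36108378844598626 0.0 [ 0.0443121  -0.41026173  0.05184017]
lift [-0.12432257 -0.1773212  -0.05578264] 0.0760574559165505
[ 0.45535508 -0.23930193  0.27993037] [-0.25038913 -0.04215087  0.07914524] -0.4142080311618748 10.725
```

View pics/h1.png

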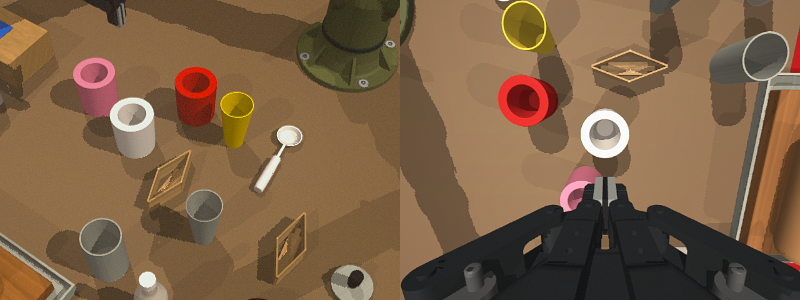

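The gripper shut on nothing. The scene view shows the pot still standing at its old place and the gripper tip at about (237,60). I'll check where the fingers really are against the reported TCP.

```bash
python3 - <<'E'
from h import *
import pickle
p=np.array(ctrl.get_tool_pos());q=ctrl.get_eef_rot();print(p,q,ctrl.get_joints())
s=ctrl.read_camera("scene");w=ctrl.read_camera("wrist");t=ctrl.read_camera("top")
for n,c in(("scene",s),("wrist",w),("top",t)):
    print(n,[proj(c,p+[0,0,dz])[0].round(1).tolist() for dz in(-.014,0,.05)], "cam",(-np.array(c["R"]).T@c["t"]).round(3))
I=np.hstack([cv2.resize(s["image"][0:130,150:323],(400,300)),cv2.resize(w["image"][220:430,200:480],(400,300))])
J=cv2.resize(t["image"][200:400,320:587],(400,300))
cv2.imwrite("pics/h2.png",np.vstack([I,np.hstack([J,np.zeros_like(J)])])[:,:,::-1])
E
```

```text
[ 0.45512682 -0.23979652  0.28001758] [7.07108146e-01 7.07105416e-01 1.64969409e-05 1.25476197e-05] [-0.37086565 -0.02382386  0.79977382  1.69391287  0.01716079  1.46426404
  0.42693816]
scene [[239.9, 82.0], [238.9, 75.2], [234.8, 49.0]] cam [0.939 0.227 0.884]
wrist [[325.3, 276.3], [325.1, 286.0], [324.1, 337.6]] cam [ 0.456 -0.172  0.445]
top [[451.3, 296.8], [454.2, 296.9], [465.7, 297.3]] cam [ 0.466 -0.053  0.911]
```

View pics/h2.png

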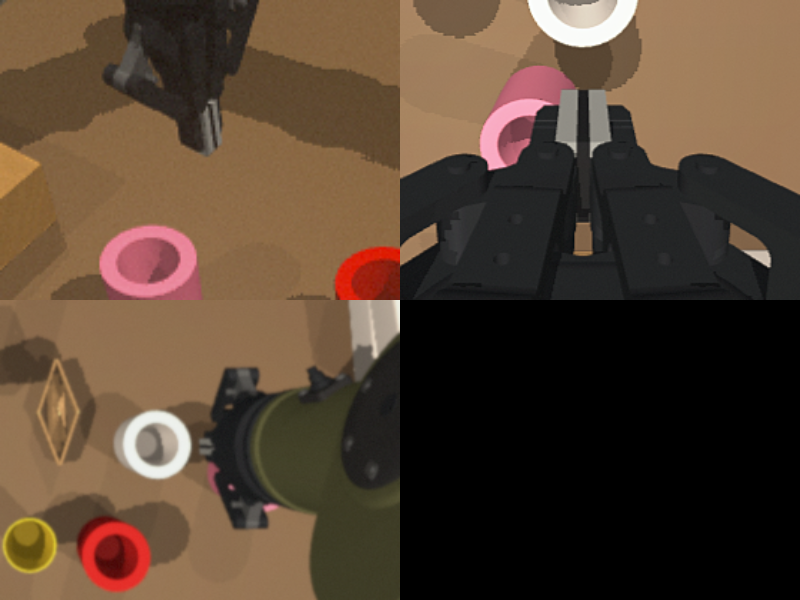

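```bash
python3 - <<'E'
from h import *
s,w,t=[ctrl.read_camera(n) for n in("scene","wrist","top")]
S,W,T=(240.8,66.3),(328,283),(453.,296.9)
for n,a in(("ST",(s,S,t,T)),("SW",(s,S,w,W)),("TW",(t,T,w,W))):
    X=tri(*a);print(n,X.round(4),"reproj",[proj(c,X)[0].round(1).tolist() for c in(s,w,t)])
E
```

```text
ST [ 0.4557 -0.232   0.3018] reproj [[241.0, 66.3], [326.1, 288.5], [453.2, 296.7]]
SW [ 0.4572 -0.2302  0.3036] reproj [[241.2, 66.4], [329.4, 286.3], [452.2, 295.7]]
TW [ 0.4557 -0.2372  0.2827] reproj [[239.7, 74.7], [326.2, 283.3], [452.9, 296.5]]
```

Triangulated fingertips lie at z≈0.30 where 0.266 is expected. That makes the fingers effectively about 35 mm shorter than reported, which explains closing just above the rim. The sideways position is fine. I'll check it directly by gently touching a clear patch of table.

```bash
python3 - <<'E'
from h import *
x,y=.60,-.23
ctrl.move_linear([x,y,.20],feed=.3);ctrl.move_linear([x,y,.045],feed=.2);ctrl.pause(.1)
f0=F(10);z=.045;print(f0)
while z>-.04:
    z-=.002;ctrl.move_linear([x,y,z],feed=.08);f=F(3)[2]-f0[2]
    if f>3: break
print("contact z",z,f,ctrl.get_tool_pos(),ctrl.get_clock())
I=ctrl.read_camera("scene")["image"][60:300,120:440,::-1]
cv2.imwrite("pics/t1.png",cv2.resize(I,(800,600)))
ctrl.move_linear([x,y,.05],feed=.15);print(F(10))
E
```

```text
[ 0.11271768 -0.1307657   0.03986752]
contact z -0.023000000000000034 5.227075488553814 [ 0.60041979 -0.23021275 -0.02230352] 22.2833
[ 0.00573435 -0.03924539 -0.45448367]
```

View pics/t1.png

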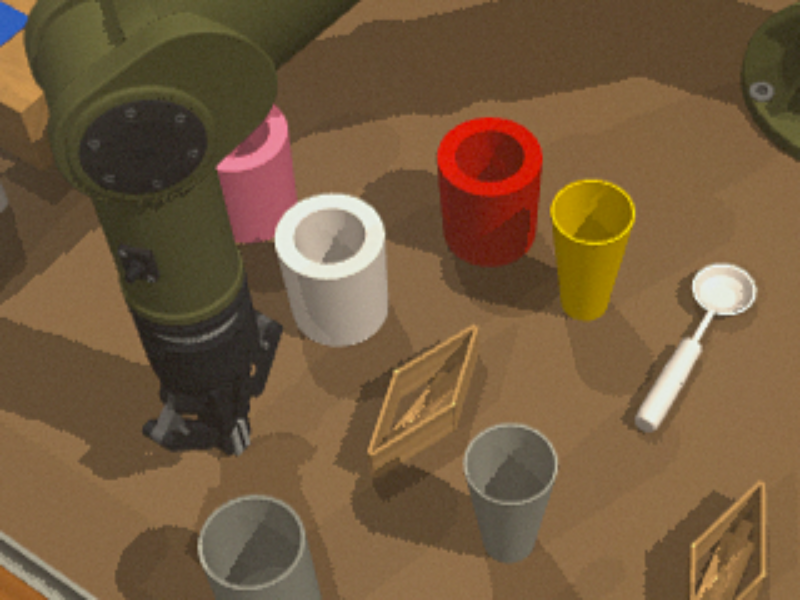

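Confirmed: shut fingertips touch the table at a reported z of −0.0225, an offset of +36.5 mm, and laterally they match. I'll command z = wanted − 0.0365.

```bash
cat >> h.py <<'E'
OFF=.0365
def go(x,y,z,feed=.25): ctrl.move_linear([x,y,z-OFF],feed=feed)
def touch(x,y,z,zmin,step,thr,n=5):
    f0=F(15)
    while z>zmin:
        z-=step;go(x,y,z,.04);f=F(n)-f0
        if f[2]>thr:
            f=F(10)-f0
            if f[2]>thr: return z,f
    return z,F(10)-f0
E
python3 - <<'E'
from h import *
x,y=.5543,-.0149;X,Y=.4551,-.2398
p=ctrl.get_tool_pos();go(p[0],p[1],.22,.3);ctrl.move_gripper(1.0);go(x,y,.22,.3);go(x,y,.091,.12);print("F",F())
ctrl.move_gripper(0.0,30);print("w",ctrl.get_width()*85,ctrl.get_grip_force(),F(),ctrl.get_clock())
if ctrl.get_width()*85<40: raise SystemExit
go(x,y,.12,.08);print("lift",F(15));go(x,y,.225);go(X,Y,.225);go(X,Y,.130,.12);ctrl.pause(.2)
print("t",ctrl.get_clock(),ctrl.get_width()*85)
r=touch(X,Y,.130,.111,.001,1.3);print(r,ctrl.get_tool_pos(),ctrl.get_clock())
ims=[ctrl.read_camera(n)["image"][:,:,::-1] for n in("scene","wrist")]
cv2.imwrite("pics/p1.png",np.hstack([cv2.resize(ims[0][60:210,150:350],(400,300)),cv2.resize(ims[1],(400,300))]))
E
```

```text
F [0.36518555 0.01518274 0.25247885]
w 59.15991259632489 31.954476992832497 [-1.29923543 -0.02182217  6.01500707] 27.0333
lift [-0.22815649  0.13911139 -1.35363841]
t 30.5083 59.644053710191734
(0.11499999999999999, array([-0.34700806, -0.48834427,  4.16390527])) [ 0.45526826 -0.24002416  0.07876877] 35.0917
```

Gripped at 59.2 mm as expected, and contact came at 0.115 against 0.114 expected, with about 4 N. I'll back off to relieve that, look, then release.

```bash
python3 - <<'E'
from h import *
X,Y=.4551,-.2398
for k in(.1155,.116): 
    go(X,Y,k,.04);f=F(12);print(k,f)
    if f[2]<.3: break
ctrl.move_gripper(1.0);print("rel",F(10),ctrl.get_clock())
go(X,Y,.20,.15);p=ctrl.get_tool_pos()
import pickle
ctrl.pause(.1);w=ctrl.read_camera("wrist");s=ctrl.read_camera("scene");t=ctrl.read_camera("top");pickle.dump((w,s,t),open("w2.pkl","wb"))
q=proj(s,[.4551,-.2398,.133])[0].astype(int);print(q,ctrl.get_clock())
A=s["image"][q[1]-40:q[1]+80,q[0]-80:q[0]+80,::-1];A=cv2.resize(A,(800,600))[:, 200:600]
g=circ(w,(.4551,-.2398,.133),.031);o=((g.max(0)+g.min(0))/2).astype(int);print("wrist crop",o,g.min(0),g.max(0))
B=w["image"][o[1]-75:o[1]+75,o[0]-50:o[0]+50,::-1];B=cv2.resize(B,(400,600))
cv2.imwrite("pics/p2.png",np.hstack([A,B]))
E
```

```text
0.1155 [ 0.71638262 -0.6146585  -0.16252385]
rel [ 0.3897817  -0.08005977  0.11923596] 36.0083
[248 138] 36.975
wrist crop [326 265] [274.9316638  216.58861567] [378.88467971 315.03923343]
```

View pics/p2.png

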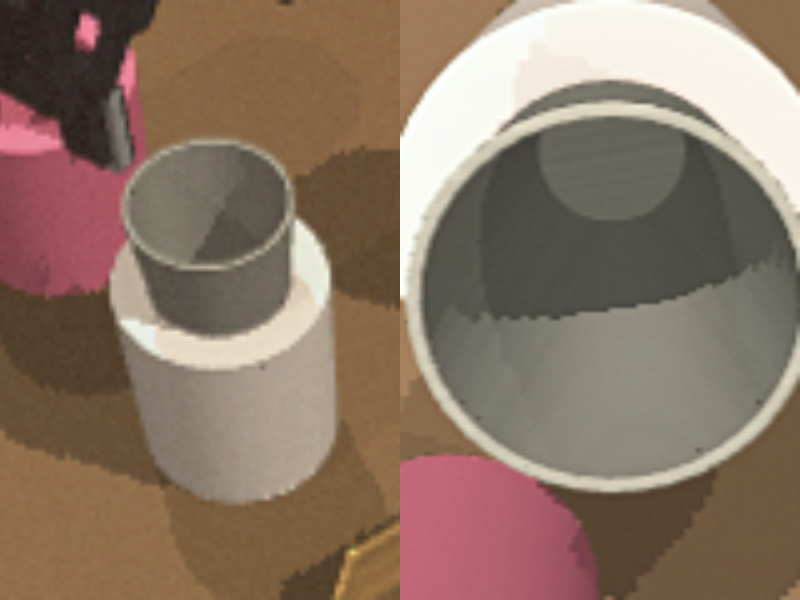

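The pot sits upright in the sleeve, with an even dark ring at the mouth. The rim centre is at about (249.6,138.8) in the scene and within about 2 px of prediction in the wrist view. Now to the lid, with a wrist look from above it.

```bash
python3 - <<'E'
from h import *
import pickle
w,s,t=pickle.load(open("w2.pkl","rb"))
g=circ(s,(.4551,-.2398,.133),.031);print("scene bbox c",(g.max(0)+g.min(0))/2,np.ptp(g,0),"meas 249.5,138.7, 34.8x26.4")
x,y=.4968,.2483
go(.4551,-.2398,.26,.3);go(x,y,.26,.4);ctrl.move_gripper(.7);go(x,y,.17,.25);ctrl.pause(.1)
l=ctrl.read_camera("wrist");pickle.dump(l,open("w3.pkl","wb"));print(ctrl.get_clock(),ctrl.get_tool_pos())
out=[]
for c,o,r,sc in((w,(.4551,-.2398,.133),.031,3.2),(l,(x,y,.013),.036,4)):
    q=circ(c,o,r);m=((q.max(0)+q.min(0))/2).round().astype(int);print(q.min(0),q.max(0))
    I=c["image"][:,:,::-1].copy();h=int(200/sc)
    B=cv2.resize(I[m[1]-h:m[1]+h,m[0]-h:m[0]+h],(400,400))
    e=((q-(m-h)+.5)*400/(2*h)).round().astype(int);cv2.polylines(B,[e],True,(0,255,0),1);print("scale",200/h,m-h)
    out.append(B)
cv2.imwrite("pics/l1.png",np.hstack(out))
E
```

```text
scene bbox c [248.72242    138.97608304] [34.8735735  26.53456403] meas 249.5,138.7, 34.8x26.4
39.7417 [0.49833015 0.24908634 0.13583923]
[274.9316638  216.58861567] [378.88467971 315.03923343]
scale 3.225806451612903 [265 204]
[281.91511508 189.9333026 ] [365.74163886 271.59599017]
scale 4.0 [274 181]
```

View pics/l1.png

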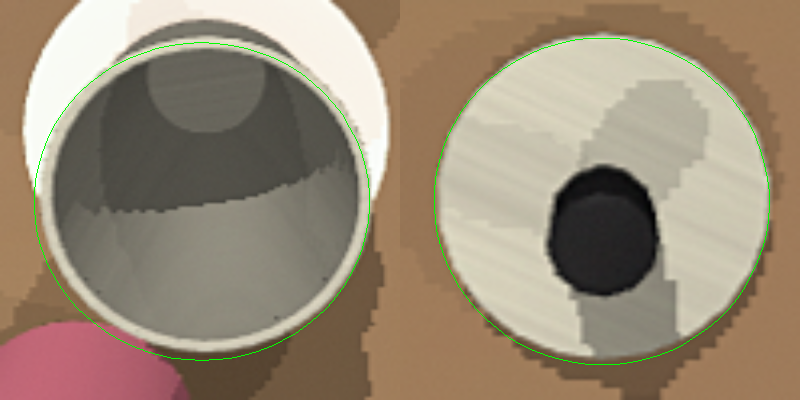

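The lid is centred on the prediction (+0.3 mm in y). The pot rim is at +0.4/+1.2 mm, so it lies at (0.4555, −0.2386) in the wrist frame. Grip the lid and set it on.

```bash
python3 - <<'E'
from h import *
x,y=.4968,.2486;X,Y=.4555,-.2386
go(x,y,.035,.12);print("F",F(6));ctrl.move_gripper(0.0,25);print("w",ctrl.get_width()*85,F(),ctrl.get_clock())
if ctrl.get_width()*85<15: raise SystemExit
go(x,y,.06,.1);print("lift",F(10));go(x,y,.24,.25);go(X,Y,.24,.3);go(X,Y,.171,.12);ctrl.pause(.2)
print(ctrl.get_clock(),ctrl.get_width()*85,ctrl.get_tool_pos())
z,f=touch(X,Y,.171,.154,.001,1.2,4);print(z,f,ctrl.get_clock())
E
```

```text
F [-0.08278773 -0.03931583  0.2168911 ]
w 20.86285619184535 [-0.38708722 -0.23710217  2.88007893] 41.5583
lift [ 0.13961544  0.02996359 -1.01701749]
45.6167 20.868112682155775 [ 0.45611765 -0.23880771  0.13530252]
0.158 [-1.97483995  0.70843866  6.66558332] 49.5083
```

Contact at 0.158 against 0.159 expected, so the lid is seated. Ease off, release, retreat and look.

```bash
python3 - <<'E'
from h import *
X,Y=.4555,-.2386
for k in(.1585,.159):
    go(X,Y,k,.04);f=F(10);print(k,f)
    if f[2]<.5: break
ctrl.move_gripper(.6);go(X,Y,.24,.15);go(X,Y+.2,.30,.35);ctrl.pause(.3)
s=ctrl.read_camera("scene");t=ctrl.read_camera("top");print(ctrl.get_clock(),F(5))
A=cv2.resize(s["image"][80:230,180:310],(520,600));B=cv2.resize(t["image"][220:380,370:480],(275,400));B=np.vstack([B,np.zeros((200,275,3),np.uint8)])
for c,n,o in((s,"s",(180,80)),(t,"t",(370,220))):
    q=circ(c,(X,Y,.137),.036);print(n,"plate bbox pred",q.min(0)-o,q.max(0)-o,"knob top",proj(c,[X,Y,.174])[0]-o)
cv2.imwrite("pics/f1.png",np.hstack([A,B])[:,:,::-1])
E
```

```text
0.1585 [-0.76127072  0.44017363  3.67271654]
0.159 [-0.22571852  0.017409    0.53178968]
52.4167 [ 0.10228705 -0.31920601  0.48028598]
s plate bbox pred [48.54824774 42.51833504] [89.2137851  73.41868164] knob top [66.66857062 43.16065852]
t plate bbox pred [37.79929333 54.83571067] [79.80958568 97.14647667] knob top [64.23951524 76.05708596]
```

View pics/f1.png

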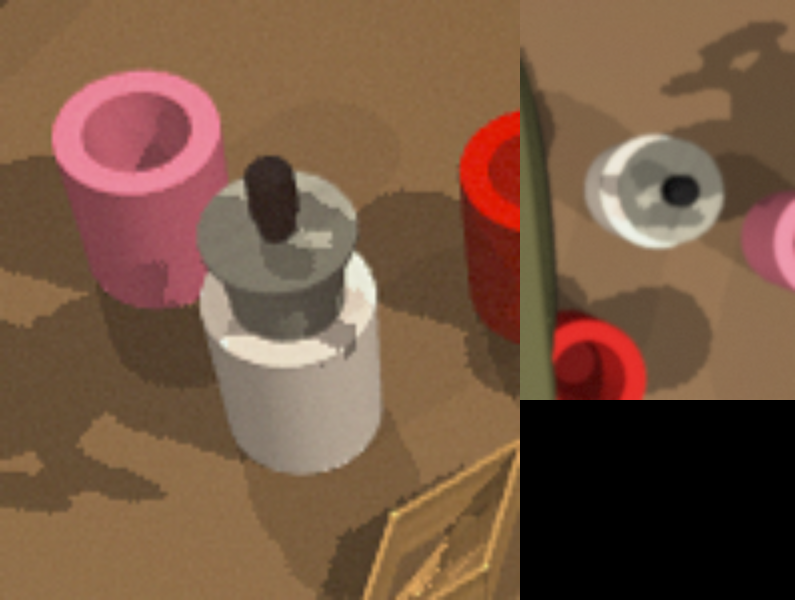

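The lid's plate box in the scene crop is (49.5–89.2, 42.5–73.3) against the predicted (48.5–89.2, 42.5–73.4). The lid is level, centred and seated, the sleeve is where it stood, and nothing is touched. Handing in.

```bash
python3 -c "
from bench import ctrl
print(ctrl.job_done(),ctrl.get_clock())"
```

```text
the job is handed in; nothing more can be done
the job is handed in; nothing more can be done
```

I handed the job in at about 52 s: the pot rests in the white sleeve with the lid level on it and both released, but I didn't test whether it lifts out again (contact reached about 4 N with the pot, 7 N with the lid, each eased off before letting go).

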